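# Build up the drive end of an alternator

### The job

The alternator stands on the bench with its bare shaft pointing up. Fit its drive end over the shaft in the proper order, each part pushed fully home on the one before and let go: first the spacer sleeve, then the cooling fan with its blades down towards the alternator, then the belt pulley, and last the thick washer. Leave the spanner, the regulator and the fuse box where they lie.

Things in the scene. Friction and masses are not known exactly. Their poses are not given: they have to be found in the camera images.
- alternator: Alternator fixed upright in a 138 mm steel cup on a 150 mm square plate; body 127 mm wide, two ears out to 91 mm from the axis at 100 mm height. Origin on the bench under the shaft axis, z up. Front frame 108 mm wide, flat at 116 mm height; 52 mm boss to 125.5; bearing race 27 mm wide to 128. Bare shaft from there to 205: 17 mm diameter to 180, 14 mm thread from 183, end chamfered to 8 mm.
- seat (a point): Point on the shaft axis on top of the bearing race, 128 mm above the bench: the spacer's underside rests here. Above this point the underside of the fan rests at 15 mm, the pulley's at 36 mm, the washer's at 59 mm; the washer's top is at 65 mm and the shaft's tip at 77 mm.
- spacer: Plain bright steel sleeve, the smallest part: 30 mm outside, 19 mm bore, 15 mm tall, standing on the bench. Origin at the centre of its underside, z up along the bore.
- fan: Cast aluminium cooling fan, a 116 mm disc, lying blades down. Origin at the centre of its underside, z up along the bore. 12 blades reach from the underside to 10 mm, a 2.5 mm plate lies on them (10 to 12.5 mm); a 38 mm hub with a 19 mm bore runs from the underside to 21 mm: the 8.5 mm of hub above the plate is what to grip.
- pulley: Dark steel belt pulley with ribs round it, 62 mm outside, 19 mm bore, 23 mm tall, lying flat. Origin at the centre of its underside, z up along the bore.
- washer: Thick flat bright steel washer, 48 mm outside, 16 mm bore (it passes the 14 mm thread, not the 17 mm shaft), 6 mm thick, lying flat. Origin at the centre of its underside, z up.
- regulator: Bystander: flat grey and black regulator module with four ears, 112 x 152 x 31 mm. Origin at the centre of its underside, long side along its y.
- fusebox: Bystander: black fuse box with a stepped cover, 130 x 150 x 64 mm. Origin at the centre of its underside, long side along its y.
- spanner: Bystander: steel ring spanner, 209 mm long along its x, 33 mm wide at its two rings, 10 mm high, lying on the bench. Origin at the centre of its underside.
There are look-alikes about, which are no part of the job. Several things look just like the pulley: the one meant starts farthest from the robot's base.

How it is judged:
On the way, in this order (a step that is already met when the one before it is completed fails the run):
1. the spacer is home on the bearing (horizontal distance between spacer and seat below 0.004 m and z of spacer in the frame of seat between -0.003 and 0.003 m and angle between spacer's own z axis and vertical below 0.08 rad), for 0.2 s.
2. the fan is home on the spacer (horizontal distance between fan and seat below 0.004 m and z of fan in the frame of seat between 0.012 and 0.018 m and angle between fan's own z axis and vertical below 0.08 rad), for 0.2 s.
3. the pulley is home on the fan (horizontal distance between pulley and seat below 0.004 m and z of pulley in the frame of seat between 0.033 and 0.039 m and angle between pulley's own z axis and vertical below 0.08 rad), for 0.2 s.
4. the washer is home on the pulley (horizontal distance between washer and seat below 0.004 m and z of washer in the frame of seat between 0.056 and 0.062 m and angle between washer's own z axis and vertical below 0.08 rad), for 0.2 s.
At the end, for the whole second after the job is handed in: On the alternator's shaft, from the bearing up: spacer, fan (blades down), pulley, washer, each within 4 mm of the shaft axis, within 3 mm of the height where it is fully home (underside 0, 15, 36 and 59 mm above the seat), within 0.08 rad of level, right way up as it lay, and at rest (all of step 1 and all of step 2 and all of step 3 and all of step 4 and linear speed of each of spacer, fan, pulley, washer below 0.02 m/s); the robot touches nothing.
It fails at once if the spanner is pushed away (distance of spanner from where it was at the start of the episode above 0.025 m).
It fails at once if the regulator is pushed away (distance of regulator from where it was at the start of the episode above 0.025 m).
It fails at once if the fuse box is pushed away (distance of fusebox from where it was at the start of the episode above 0.025 m).
It also fails if it takes over 120 s, if anything falls off the work surface, if the arm or the gripper's body presses on something with over 40 N, if the wrist force passes 120 N, or if a joint passes its speed limit or range.

### The arm

A 6-joint arm with a two-finger parallel gripper is mounted at the origin on the work surface. World frame = base frame: x ahead of the robot, y to its left, z up, the work surface at z = 0. Lengths are in m, angles in rad, forces in N, time in s.
With the tool pointing down it reaches from about 0.25 to 0.8 m from the base axis. Payload 8.5 kg.
Tool frame: the origin (TCP) lies midway between the tips of the shut fingers; the grasp point (between the pads) lies bot.pinch_z behind it (bot.pinch_z is the distance from the TCP to the grasp point, in m); z points along the fingers, y is the direction in which the jaws open and shut (so a half turn about z gives the same grasp; the last joint's range is limited). The gripper opens to 85 mm and grips with 20 to 120 N. Pads are 22 mm wide; open, the fingers measure 114 mm over their backs; the gripper's body (76 mm by 85 mm) begins 54 mm behind the grasp point. The pads swing forward as they close: fully open they stand 13 mm farther back than shut.
Start: joints at [1.172, 0.238, -0.013, 1.319, 0, 1.571], TCP at [0.204, 0.484, 0.231] pointing down, gripper open.
Joint ranges: [-2.66, 2.66], [-1.03, 1.9], [-1.14, 1.46], [-1.82, 2.27], [-1.45, 1.34], [-3.14, 3.14]. Speed limits (rad/s): [2.22, 2.22, 2.79, 3.14, 3.14, 3.14].

### API

Orientations are given as a unit quaternion [w, x, y, z].
In Python, from bench import bot, cams, spotter gives the robot as it stands. The module is installed in compiled form; this text tells all that it offers.
- The arm moves only by the tool send_rows, never from a script. Its argument "increments" is a list of rows, each a list of 3 entries, a list of its own where there are three numbers: the shift along the tool's x, y, z in mm, then the turn, a rotation vector about the tool's x, y, z in degrees, then the gripper command: -1 is fully open, 1 is shut, values between are in proportion. In form: [[[dx, dy, dz], [ax, ay, az], hand], ...]. A call has 1 to 20 rows; each row is the pose to reach, as a shift and turn from the pose measured when the call began, along the tool's axes at that moment; what a row does not reach only later rows make up. A row lasts 1/10 s, in which the tool goes at most 50 mm and 8.59 degrees, less where a joint would pass 70% of its speed; a pose out of reach is approached as far as the arm can. A call with a gripper value outside its range is refused whole. The fingers move at their own pace and stop on an object; "force" is the grip in N (left out, the last holds). Time passes only in rows, so rows that repeat a pose let the fingers close. It gives the time, the measured TCP pose, the force and the opening at its end, in the units of the state.
- bot.get_obs(): the state, without advancing time (a new reading comes with each control period).
- cams.camera(name): name is "scene" or "top" or "wrist"; returns a dict with "img" (400x640x3 uint8, red, green, blue), "K" (3x3 intrinsics, pixels), "R" (3x3) and "t" (3): a world point X has camera coordinates R X + t. Camera axes: x right, y down, z forward; pixel columns grow to the right and rows downward; lengths in m; the calibration is good to about 2 mm. A picture is of the moment at which its call begins. There is no depth.
- bot.close_job(): hands the job in, once; it reports no verdict.
Trained networks look in the newest picture that a camera, given by its name, has taken for a name from the list of things; names that differ only in an ending like _2 or _b are one class to them, and where a whole thing is asked for, a point or a joint stands for the part that bears it (a point fixed in the world has none). Each returns a list of dicts, best first, with "p" (0 to 1); they miss things now and then, are a little off and sometimes report something else, mostly with a low value. They report only what shows in the picture. A call takes as long as a camera call. They do not tell look-alikes from the thing itself.
- spotter.look_for(camera, label): "uv" ([column, row] in pixels, amid what is visible of it).
- spotter.silhouettes(camera, label): "mask" (400x640 bool, what is visible of it) and "uv" ([column, row] in pixels, amid what is visible of it).
The state is a dict: "t": time; "joint_pos": joint angles; "dq": joint speeds; "joint_torque": joint torques, N m; "ee_pos": TCP position; "orientation": TCP orientation; "wrist_force": force on the tool from outside, world axes, zero at the start; "torque": the same for the moment, N m; "width": finger opening in m.
Only numpy, scipy, OpenCV 4.12 (cv2) and the standard library are available. Lean on these libraries where they do the work, as an engineer would, in place of code of your own. Each camera call takes 0.05 s, during which the arm holds its last target. There are 200 camera calls.

## Working session

There is one attempt and no reset: what is moved stays moved. The work goes in short steps, Python scripts to look and compute and a tool call to move; the robot and the scene stay as the last step left them, time stands still between calls to the robot, and variables do not carry over. Pictures are saved under pics/ and viewed, about 12 in all and at most 16, crops included, and the job is handed in when it is done.

Besides the shell and the picture viewer there is one more tool, called after "Call:" as name(argument=value, ...), one argument or row to a line, values as JSON. send_rows: Moves the arm, as the interface text tells. Its arguments: {"type":"object","properties":{"increments":{"type":"array"},"force":{"type":"number"}},"required":["increments"]}

```bash
mkdir -p pics
cat > h.py <<'E'
import numpy as np, cv2
from bench import bot, cams, spotter
from scipy.spatial.transform import Rotation as Rn
def ray(c,uv):
    d=c["R"].T@np.linalg.solve(c["K"],[uv[0],uv[1],1.]); o=-c["R"].T@c["t"]; return o,d
def at(c,uv,z):
    o,d=ray(c,uv); return o+d*(z-o[2])/d[2]
def proj(c,X):
    p=c["K"]@(c["R"]@np.array(X)+c["t"]); return p[:2]/p[2]
def save(c,n): cv2.imwrite("pics/"+n,c["img"][:,:,::-1])
E
python3 - <<'E'
from h import *
o=bot.get_obs(); print({k:np.round(v,3) for k,v in o.items()}, bot.pinch_z)
for cam in ["scene","top"]:
    c=cams.camera(cam); save(c,cam+"0.png"); print(cam,-c["R"].T@c["t"])
    for l in ["alternator","spacer","fan","pulley","washer","regulator","fusebox","spanner"]:
        print(l,[(np.round(d["uv"]).tolist(),round(d["p"],2),np.round(at(c,d["uv"],0.01)[:2],3).tolist()) for d in spotter.look_for(cam,l)[:5]])
E
```

```text
{'t': np.float64(0.0), 'joint_pos': array([ 1.172,  0.239, -0.014,  1.319,  0.   ,  1.571]), 'dq': array([ 0.002, -0.001,  0.001, -0.002,  0.001,  0.001]), 'joint_torque': array([-2.0000e-03, -5.3878e+01,  3.4644e+01,  1.8000e-02, -0.0000e+00,
        0.0000e+00]), 'ee_pos': array([0.204, 0.483, 0.231]), 'orientation': array([-0.   ,  0.198,  0.98 , -0.001]), 'wrist_force': array([-0.064,  0.232,  0.147]), 'torque': array([-0.033,  0.028,  0.033]), 'width': np.float64(0.085)} 0.0187
scene [ 1.24884737 -0.39149201  0.68230669]
alternator [([294.0, 266.0], 0.71, [0.594, -0.15])]
spacer [([220.0, 239.0], 0.6, [0.417, -0.294])]
fan [([316.0, 220.0], 0.71, [0.444, -0.023]), ([294.0, 268.0], 0.46, [0.602, -0.155])]
pulley [([370.0, 192.0], 0.76, [0.382, 0.194]), ([364.0, 164.0], 0.76, [0.213, 0.271]), ([381.0, 178.0], 0.64, [0.321, 0.274]), ([407.0, 192.0], 0.49, [0.431, 0.304])]
washer [([411.0, 245.0], 0.61, [0.648, 0.161]), ([297.0, 265.0], 0.51, [0.594, -0.144])]
regulator [([185.0, 328.0], 0.89, [0.67, -0.424])]
fusebox [([492.0, 216.0], 0.77, [0.639, 0.457]), ([412.0, 244.0], 0.5, [0.644, 0.166])]
spanner [([372.0, 282.0], 0.83, [0.72, -0.003])]
top [0.37373014 0.01257824 1.35490918]
alternator [([371.0, 151.0], 0.81, [0.628, -0.166])]
spacer []
fan [([324.0, 205.0], 0.64, [0.451, -0.018])]
pulley [([257.0, 220.0], 0.85, [0.4, 0.198]), ([221.0, 207.0], 0.73, [0.441, 0.314]), ([227.0, 280.0], 0.69, [0.211, 0.288]), ([229.0, 249.0], 0.6, [0.307, 0.284])]
washer [([269.0, 145.0], 0.48, [0.643, 0.163])]
regulator [([448.0, 140.0], 0.92, [0.669, -0.42])]
fusebox [([187.0, 140.0], 0.65, [0.656, 0.429])]
spanner [([324.0, 126.0], 0.67, [0.709, -0.013])]
```

View pics/scene0.png

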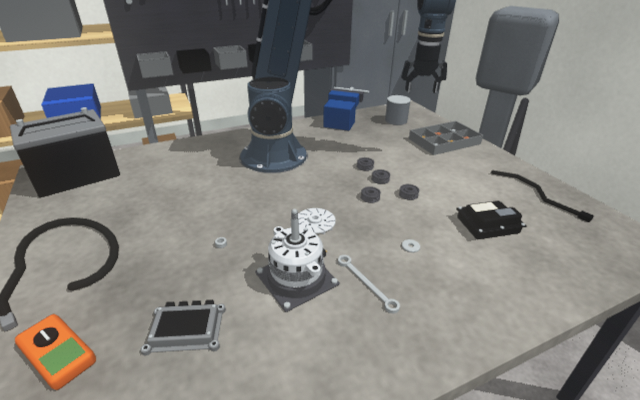

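View pics/top0.png

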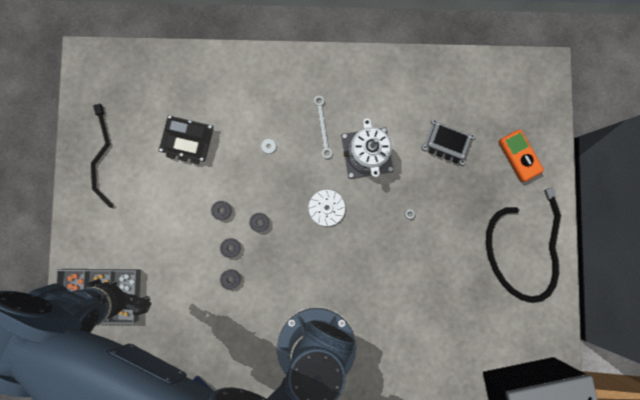

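Top view shows four pulley look-alikes at (221,210), (260,222), (231,248) and (231,280). The one farthest from the base is (221,210), about (0.44, 0.31). The spacer is at (410,214), the fan at (326,207), the washer at (268,146), and the alternator shaft at about (372,146).

```bash
cat >> h.py <<'E'
def go(p,yaw=None,o=None):
    """shift (mm, tool axes) and turn (deg) to TCP p, tool down, jaw axis (tool y) at yaw deg in world (mod 180)"""
    o=o or bot.get_obs(); q=o["orientation"]; R=Rn.from_quat([q[1],q[2],q[3],q[0]]).as_matrix()
    s=R.T@(np.array(p)-o["ee_pos"])*1000
    cur=np.degrees(np.arctan2(R[1,1],R[0,1]))
    if yaw is None: yaw=cur
    dy=(yaw-cur+90)%180-90; a=np.radians(cur+dy)
    y=np.array([np.cos(a),np.sin(a),0]); z=np.array([0,0,-1.]); x=np.cross(y,z)
    T=np.stack([x,y,z],1)
    print("pos",np.round(o["ee_pos"],4),"yaw",round(cur,1),"w",round(float(o["width"]),4),"t",round(float(o["t"]),1),"j6",round(o["joint_pos"][5],2))
    print("  shift",np.round(s,1).tolist(),"turn",np.round(np.degrees(Rn.from_matrix(R.T@T).as_rotvec()),1).tolist())
def tri(a,ua,b,ub):
    (o1,d1),(o2,d2)=ray(a,ua),ray(b,ub); A=np.stack([d1,-d2],1); k=np.linalg.lstsq(A,o2-o1,rcond=None)[0]
    P,Q=o1+k[0]*d1,o2+k[1]*d2; return (P+Q)/2,np.linalg.norm(P-Q)
E
python3 - <<'E'
from h import *
c=cams.camera("wrist"); o=bot.get_obs(); q=o["orientation"]; R=Rn.from_quat([q[1],q[2],q[3],q[0]]).as_matrix()
print("cam in tool",np.round(R.T@(-c["R"].T@c["t"]-o["ee_pos"]),4), np.round(c["R"]@R,3).tolist(), c["K"].tolist())
go([0.417,-0.294,0.30],0)
t=cams.camera("top")
# tight crops 4x of spacer & alternator & pulleys
I=t["img"][:,:,::-1]
f=lambda u,v:cv2.resize(I[v-35:v+35,u-50:u+50],None,fx=4,fy=4,interpolation=cv2.INTER_CUBIC)
cv2.imwrite("pics/crop1.png",np.hstack([f(372,150),f(235,235)]))
E
```

```text
cam in tool [ 0.0779 -0.0002 -0.1427] [[0.001, 1.0, 0.001], [-0.953, 0.001, -0.303], [-0.303, -0.0, 0.953]] [[289.56667759400864, 0.0, 322.4632676905464], [0.0, 289.56667759400864, 198.72708903760557], [0.0, 0.0, 1.0]]
pos [0.2038 0.4838 0.2313] yaw 67.2 w 0.0853 t 0.9 j6 1.57
  shift [-498.4, -634.0, -68.7] turn [-0.0, 0.0, 67.2]
```

View pics/crop1.png

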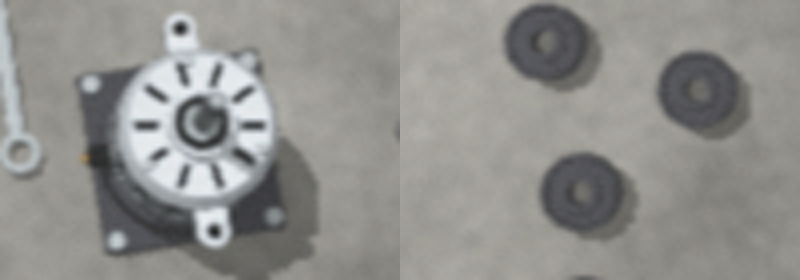

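Call:
send_rows(
  increments=[
    [[-50,-63,-70],[0,0,8],-1],
    [[-100,-127,-70],[0,0,16],-1],
    [[-150,-190,-70],[0,0,24],-1],
    [[-200,-254,-70],[0,0,32],-1],
    [[-250,-317,-70],[0,0,40],-1],
    [[-300,-380,-70],[0,0,48],-1],
    [[-350,-444,-70],[0,0,56],-1],
    [[-400,-507,-70],[0,0,64],-1],
    [[-450,-570,-70],[0,0,67],-1],
    [[-498,-634,-70],[0,0,67],-1],
    [[-498,-634,-70],[0,0,67],-1],
    [[-498,-634,-70],[0,0,67],-1],
    [[-498,-634,-70],[0,0,67],-1],
    [[-498,-634,-70],[0,0,67],-1],
    [[-498,-634,-70],[0,0,67],-1],
    [[-498,-634,-70],[0,0,67],-1],
    [[-498,-634,-70],[0,0,67],-1],
    [[-498,-634,-70],[0,0,67],-1],
  ],
)

```text
t: 2.8
ee_pos: [0.417, -0.2966, 0.3003]
orientation: [-0.0, 0.707, 0.707, -0.0]
wrist_force: [0.9, -0.6, -1.1]
width: 0.0855
```

```bash
cat >> h.py <<'E'
from scipy.optimize import least_squares
def rings(x,y,rz):
    a=np.linspace(0,2*np.pi,60); return np.array([[x+r*np.cos(t),y+r*np.sin(t),z] for r,z in rz for t in a])
def hullbox(c,P):
    p=np.array([proj(c,q) for q in P]).astype(np.float32); h=cv2.convexHull(p); m=cv2.moments(h)
    return np.array([m["m10"]/m["m00"],m["m01"]/m["m00"]]),cv2.contourArea(h)
def locate(cam,label,rz,guess,c=None):
    """part centre from mask hull centroid vs. model silhouette; rz=[(radius,z)..]"""
    c=c or cams.camera(cam); best=None
    for d in spotter.silhouettes(cam,label):
        h=cv2.convexHull(np.argwhere(d["mask"])[:,::-1].astype(np.float32)); m=cv2.moments(h)
        if m["m00"]<20: continue
        u=np.array([m["m10"],m["m01"]])/m["m00"]
        s=least_squares(lambda q:hullbox(c,rings(*q,rz))[0]-u,guess).x
        a=hullbox(c,rings(*s,rz))[1]
        print(label,"p",round(d["p"],2),"uv",np.round(u,1),"xy",np.round(s,4),"area meas/model",round(m["m00"]),round(a))
        if best is None or np.hypot(*(s-guess))<np.hypot(*(best-guess)): best=s
    return best
E
python3 - <<'E'
from h import *
c=cams.camera("wrist"); save(c,"w1.png")
g=locate("wrist","spacer",[(.015,0),(.015,.015)],[.417,-.294],c)
if g is not None: go([g[0],g[1],0.06],0); go([g[0],g[1],0.003],0)
t=cams.camera("top")
print("top");locate("top","pulley",[(.031,0),(.031,.023)],[.44,.31],t)
locate("top","fan",[(.058,0.01),(.058,.0125)],[.45,-.02],t)
locate("top","washer",[(.024,0),(.024,.006)],[.64,.16],t)
E
```

```text
spacer p 0.76 uv [328.1 160.3] xy [ 0.4245 -0.2965] area meas/model 345 341
pos [ 0.4163 -0.2939  0.3009] yaw 0.1 w 0.0851 t 2.9 j6 0.95
  shift [-2.9, 8.5, 240.9] turn [-0.1, -0.0, 0.1]
pos [ 0.4163 -0.2939  0.3009] yaw 0.1 w 0.0851 t 2.9 j6 0.95
  shift [-2.9, 8.5, 297.9] turn [-0.1, -0.0, 0.1]
top
pulley p 0.88 uv [221.5 210.3] xy [0.4293 0.3109] area meas/model 266 329
pulley p 0.85 uv [230.6 279.3] xy [0.212 0.276] area meas/model 286 341
pulley p 0.77 uv [259.1 221.8] xy [0.3941 0.1903] area meas/model 290 316
pulley p 0.68 uv [229.8 247.5] xy [0.3115 0.281 ] area meas/model 302 332
fan p 0.56 uv [326.7 207.6] xy [ 0.4421 -0.0251] area meas/model 984 1021
washer p 0.6 uv [322.9 126.8] xy [ 0.7076 -0.0101] area meas/model 474 172
washer p 0.48 uv [268.7 145.8] xy [0.6417 0.1661] area meas/model 158 174
washer p 0.17 uv [326.7 207.4] xy [ 0.4431 -0.0252] area meas/model 994 174
```

View pics/w1.png

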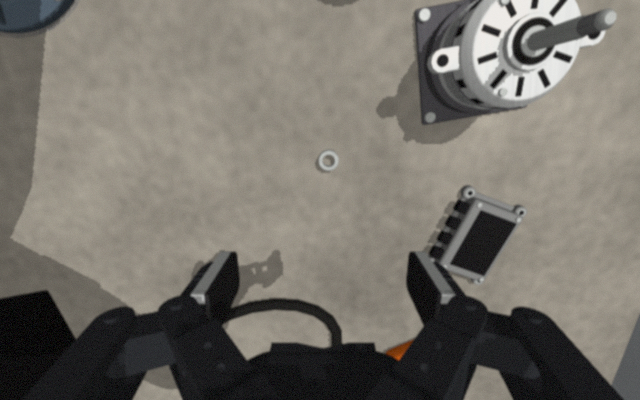

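The wrist view shows the spacer at (328,160), the shaft tip at (605,18) and the race around (532,40). The spacer is clear to grip.

Call:
send_rows(
  increments=[
    [[-3,8,50],[0,0,0],-1],
    [[-3,8,100],[0,0,0],-1],
    [[-3,8,150],[0,0,0],-1],
    [[-3,8,200],[0,0,0],-1],
    [[-3,8,240],[0,0,0],-1],
    [[-3,8,270],[0,0,0],-1],
    [[-3,8,290],[0,0,0],-1],
    [[-3,8,297],[0,0,0],-1],
    [[-3,8,297],[0,0,0],-1],
    [[-3,8,297],[0,0,0],-1],
  ],
  force=60,
)

```text
t: 4.1
ee_pos: [0.4253, -0.296, 0.006]
orientation: [0.001, 0.706, 0.709, 0.0]
wrist_force: [1.1, -0.2, -0.1]
width: 0.0852
```

Run:
```python
from h import *
c=cams.camera("wrist"); save(c,"w2.png")
g=locate("wrist","spacer",[(.015,0),(.015,.015)],[.424,-.296],c)
if g is not None: go([g[0],g[1],0.003],0)
```

```text
spacer p 0.95 uv [322.6 255.6] xy [ 0.4249 -0.2954] area meas/model 2716 2882
pos [ 0.4255 -0.2963  0.0062] yaw 0.2 w 0.0853 t 4.2 j6 0.96
  shift [0.8, -0.6, 3.2] turn [0.1, 0.1, 0.2]
```

Call:
send_rows(
  increments=[
    [[1,-0.5,3],[0,0,0],-1],
    [[1,-0.5,3],[0,0,0],-1],
    [[1,-0.5,3],[0,0,0],1],
    [[1,-0.5,3],[0,0,0],1],
    [[1,-0.5,3],[0,0,0],1],
    [[1,-0.5,3],[0,0,0],1],
    [[1,-0.5,3],[0,0,0],1],
    [[1,-0.5,3],[0,0,0],1],
    [[1,-0.5,3],[0,0,0],1],
  ],
)

```text
t: 5.1
ee_pos: [0.425, -0.2953, 0.0035]
orientation: [0.002, 0.706, 0.709, 0.0]
wrist_force: [-1.5, 1.7, 5.2]
width: 0.0274
```

Call:
send_rows(
  increments=[
    [[0,0,-40],[0,0,0],1],
    [[0,0,-90],[0,0,0],1],
    [[0,0,-140],[0,0,0],1],
    [[0,0,-190],[0,0,0],1],
    [[0,0,-240],[0,0,0],1],
    [[0,0,-270],[0,0,0],1],
    [[0,0,-270],[0,0,0],1],
    [[0,0,-270],[0,0,0],1],
  ],
)

```text
t: 5.9
ee_pos: [0.4244, -0.2949, 0.2736]
orientation: [0.002, 0.706, 0.709, 0.0]
wrist_force: [0.1, -0.2, -0.7]
width: 0.0277
```

Run:
```python
from h import *
c=cams.camera("wrist"); save(c,"w3.png"); o=bot.get_obs()
print(o["ee_pos"],o["width"])
for d in spotter.look_for("wrist","spacer"): print("spacer",d["uv"],d["p"])
print("old-pixel guess: race",at(c,[532,40],.128),"tip",at(c,[605,18],.205))
for X in ([.60,-.15,.128],[.60,-.15,.205]): print(proj(c,X))
```

```text
[ 0.42398739 -0.29462327  0.27259957] 0.027716689843629207
spacer [321.7, 266.5] 0.96
old-pixel guess: race [ 0.610258   -0.16049254  0.128     ] tip [ 0.60417638 -0.16284874  0.205     ]
[523.06051377  26.56764854]
[604.5689792   -5.50294715]
```

View pics/w3.png

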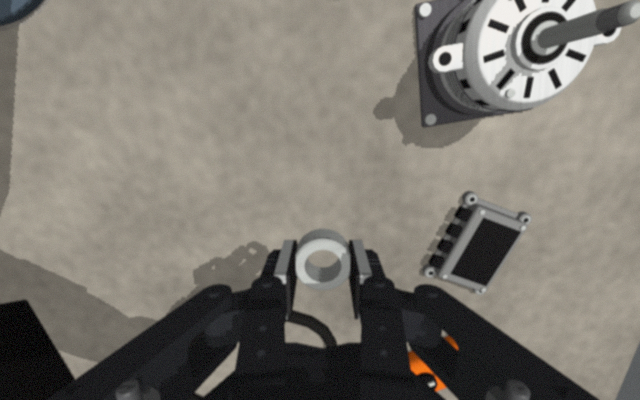

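The spacer is centred in the jaws at (322,266). Race at about (545,42), shaft tip near (635,10). I move to a viewing pose beside the shaft.

Call:
send_rows(
  increments=[
    [[15,40,0],[0,0,0],1],
    [[30,80,0],[0,0,0],1],
    [[45,120,0],[0,0,0],1],
    [[60,160,0],[0,0,0],1],
    [[72,185,0],[0,0,0],1],
    [[72,185,0],[0,0,0],1],
    [[72,185,0],[0,0,0],1],
    [[72,185,0],[0,0,0],1],
  ],
)

```text
t: 6.8
ee_pos: [0.6074, -0.222, 0.2714]
orientation: [-0.0, 0.706, 0.708, -0.0]
wrist_force: [0.0, 0.0, 0.0]
width: 0.0279
```

Run:
```python
from h import *
c=cams.camera("wrist"); save(c,"w4.png"); o=bot.get_obs()
np.savez("w4.npz",R=c["R"],t=c["t"],K=c["K"],ee=o["ee_pos"])
print(o["ee_pos"],o["orientation"],proj(c,[.61,-.163,.205]),proj(c,[.61,-.163,.128]))
I=cv2.resize(c["img"][:,:,::-1],None,fx=1.25,fy=1.25,interpolation=cv2.INTER_CUBIC); cv2.imwrite("pics/w4.png",I)
```

```text
[ 0.60736785 -0.22224633  0.27187151] [-7.83981486e-06  7.05991928e-01  7.08219834e-01 -2.53521168e-04] [327.38108578 133.87152226] [326.2072872  126.66698495]
```

View pics/w4.png

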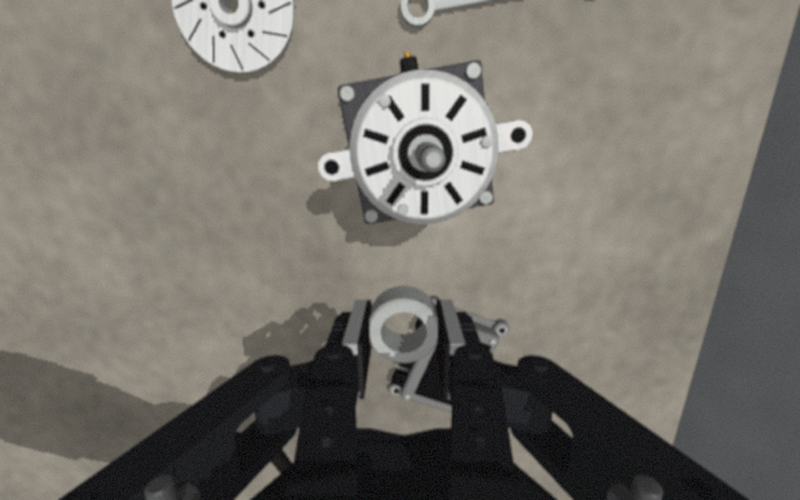

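Run:
```python
from h import *
c=dict(np.load("w4.npz")); I=cv2.imread("pics/w4.png")
for n,uv,z in(("tip",(435,159),.205),("race",(425,152),.128),("frame",(424.5,145.5),.116)): print(n,at(c,np.array(uv)/1.25,z))
cv2.imwrite("pics/w4c.png",cv2.resize(I[80:230,335:515],None,fx=4,fy=4,interpolation=cv2.INTER_CUBIC))
# spacer in hand: mouth centre at view (404,324)
print("spacer bottom ~",at(c,np.array((402,326))/1.25,c["ee"][2]+.01),c["ee"])
```

```text
tip [ 0.62443829 -0.15834735  0.205     ]
race [ 0.62314203 -0.15823505  0.128     ]
frame [ 0.6233204  -0.15382614  0.116     ]
spacer bottom ~ [ 0.60643606 -0.2201778   0.28187151] [ 0.60736785 -0.22224633  0.27187151]
```

View pics/w4c.png

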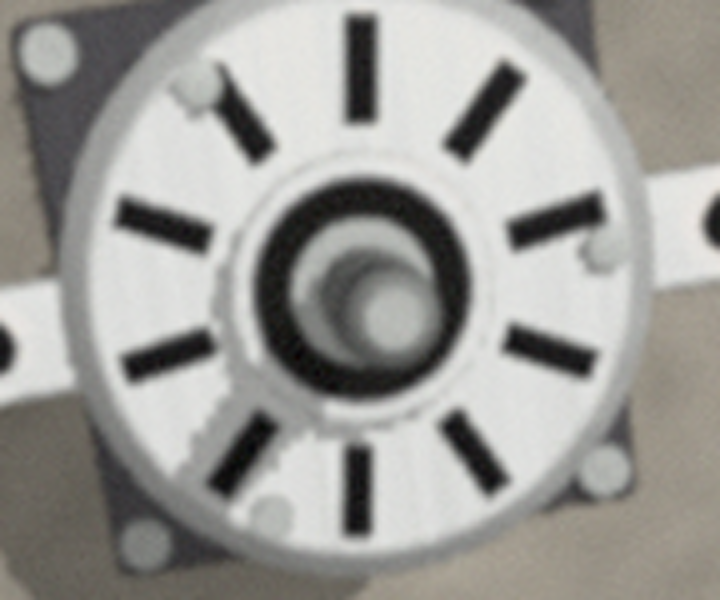

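Call:
send_rows(
  increments=[
    [[30,8,0],[0,0,0],1],
    [[64,16.5,0],[0,0,0],1],
    [[64,16.5,0],[0,0,0],1],
    [[64,16.5,20],[0,0,0],1],
    [[64,16.5,40],[0,0,0],1],
    [[64,16.5,55],[0,0,0],1],
    [[64,16.5,65],[0,0,0],1],
    [[64,16.5,75],[0,0,0],1],
    [[64,16.5,80],[0,0,0],1],
    [[64,16.5,80],[0,0,0],1],
  ],
)

```text
t: 7.85
ee_pos: [0.6233, -0.1585, 0.1915]
orientation: [-0.0, 0.706, 0.708, -0.0]
wrist_force: [0.2, 0.3, 0.7]
width: 0.0271
```

Run:
```python
from h import *
c=cams.camera("wrist"); o=bot.get_obs(); go([.624,-.158,.131],0)
print(o["wrist_force"],o["torque"])
s=cams.camera("scene"); u=proj(s,[.624,-.158,.19]).astype(int); print(u)
f=lambda I,u,v,k:cv2.resize(I[v-50:v+50,u-65:u+65,::-1],None,fx=k,fy=k,interpolation=cv2.INTER_CUBIC)
cv2.imwrite("pics/p5.png",np.hstack([f(s["img"],u[0],u[1],3),f(c["img"],325,240,3)]))
```

```text
pos [ 0.6236 -0.1584  0.192 ] yaw 0.2 w 0.0278 t 7.9 j6 1.32
  shift [0.4, 0.4, 61.0] turn [-0.0, 0.0, 0.2]
[ 0.07711139 -0.00432151 -0.57834874] [-0.02002926  0.02015125 -0.04490106]
[293 214]
```

View pics/p5.png

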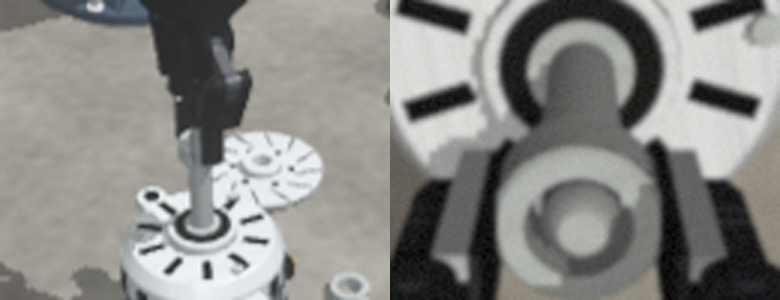

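The shaft tip sits inside the bore and there is no contact force, so I push down.

Call:
send_rows(
  increments=[
    [[0,0,10],[0,0,0],1],
    [[0,0,20],[0,0,0],1],
    [[0,0,30],[0,0,0],1],
    [[0,0,40],[0,0,0],1],
    [[0,0,48],[0,0,0],1],
    [[0,0,54],[0,0,0],1],
    [[0,0,58],[0,0,0],1],
    [[0,0,60],[0,0,0],1],
    [[0,0,60],[0,0,0],1],
  ],
)

```text
t: 8.85
ee_pos: [0.6238, -0.1584, 0.1323]
orientation: [0.0, 0.706, 0.708, -0.0]
wrist_force: [0.1, 0.5, -0.7]
width: 0.0279
```

Call:
send_rows(
  increments=[
    [[0,0,2],[0,0,0],1],
    [[0,0,2],[0,0,0],1],
    [[0,0,1],[0,0,0],0],
    [[0,0,1],[0,0,0],0],
    [[0,0,1],[0,0,0],0],
    [[0,0,1],[0,0,0],0],
    [[0,0,-40],[0,0,0],0],
    [[0,0,-90],[0,0,0],0],
    [[0,0,-130],[0,0,0],0],
    [[-30,0,-140],[0,0,0],-1],
    [[-64,0,-140],[0,0,0],-1],
    [[-64,0,-140],[0,0,0],-1],
    [[-64,0,-140],[0,0,0],-1],
  ],
)

```text
t: 10.15
ee_pos: [0.6237, -0.2229, 0.2717]
orientation: [-0.0, 0.707, 0.708, -0.0]
wrist_force: [0.2, 0.3, 0.7]
width: 0.0853
```

Run:
```python
from h import *
c=cams.camera("wrist"); o=bot.get_obs(); print(o["ee_pos"])
np.savez("w6.npz",R=c["R"],t=c["t"],K=c["K"],ee=o["ee_pos"])
locate("wrist","spacer",[(.015,.128),(.015,.143)],[.624,-.158],c)
locate("wrist","fan",[(.058,0.01),(.058,.0125)],[.45,-.02],c)
I=c["img"][:,:,::-1]
u=proj(c,[.624,-.158,.14]).astype(int); print(u)
u0,v0=u[0]-65,max(u[1]-50,0); cv2.imwrite("pics/p6.png",cv2.resize(I[v0:v0+100,u0:u0+130],None,fx=4,fy=4,interpolation=cv2.INTER_CUBIC)); print(u0,v0)
go([.445,-.083,.20],0)
```

```text
[ 0.62374918 -0.22223786  0.27170691]
spacer p 0.79 uv [323.3 121.9] xy [ 0.6237 -0.159 ] area meas/model 828 886
spacer p 0.59 uv [331.6   7.5] xy [ 0.6303 -0.0676] area meas/model 809 1381
fan p 0.55 uv [175.3  24.1] xy [ 0.4423 -0.0525] area meas/model 4342 8049
[323 120]
258 70
pos [ 0.6239 -0.2215  0.2719] yaw 0.2 w 0.0854 t 10.3 j6 1.23
  shift [139.2, -178.4, 72.0] turn [-0.0, 0.0, 0.2]
```

View pics/p6.png

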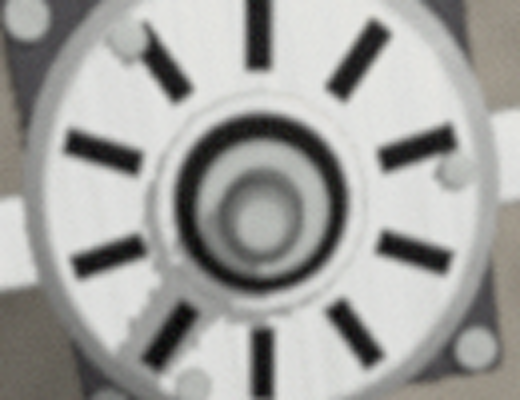

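The spacer is seated around the shaft: measured within about 1 mm of the axis, with a clean concentric image. Next is the fan.

Call:
send_rows(
  increments=[
    [[0,-45,0],[0,0,0],-1],
    [[40,-90,0],[0,0,0],-1],
    [[80,-130,20],[0,0,0],-1],
    [[120,-165,50],[0,0,0],-1],
    [[137,-181,70],[0,0,0],-1],
    [[137,-181,70],[0,0,0],-1],
    [[137,-181,70],[0,0,0],-1],
    [[137,-181,70],[0,0,0],-1],
  ],
)

```text
t: 11.1
ee_pos: [0.4439, -0.0853, 0.2031]
orientation: [0.001, 0.705, 0.709, 0.0]
wrist_force: [1.1, 0.4, 0.5]
width: 0.085
```

Run:
```python
from h import *
c=cams.camera("wrist"); save(c,"w7.png"); o=bot.get_obs(); print(o["ee_pos"])
g=locate("wrist","fan",[(.058,0.01),(.058,.0125)],[.443,-.025],c); print(proj(c,[*g,.021]))
g5=cv2.cvtColor(c["img"],cv2.COLOR_RGB2GRAY)
cv2.imwrite("pics/w7.png",cv2.resize(c["img"][40:300,150:490,::-1],None,fx=2.3,fy=2.3,interpolation=cv2.INTER_CUBIC))
go([*g,.10],0);go([*g,.013],0)
```

```text
[ 0.44422253 -0.08568983  0.20311941]
fan p 0.58 uv [320.8 122. ] xy [ 0.4415 -0.0276] area meas/model 8604 8746
fan p 0.5 uv [532.7 291.3] xy [ 0.7286 -0.2469] area meas/model 1062 5069
[320.82234588 125.43133909]
pos [ 0.4442 -0.0859  0.203 ] yaw 0.2 w 0.0849 t 11.2 j6 1.38
  shift [58.3, -2.7, 103.0] turn [0.1, 0.0, 0.2]
pos [ 0.4442 -0.0859  0.203 ] yaw 0.2 w 0.0849 t 11.2 j6 1.38
  shift [58.4, -2.8, 190.0] turn [0.1, 0.0, 0.2]
```

View pics/w7.png

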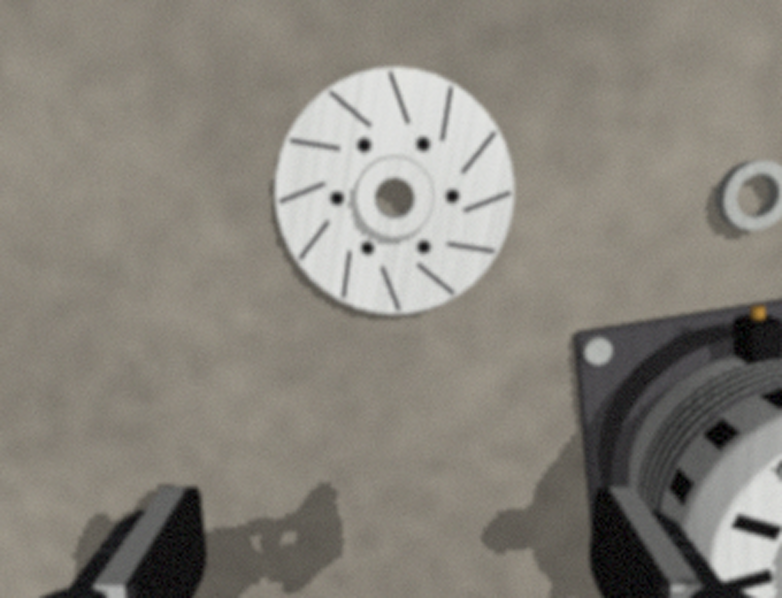

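Call:
send_rows(
  increments=[
    [[30,-2,40],[0,0,0],-1],
    [[58.5,-2.5,80],[0,0,0],-1],
    [[58.5,-2.5,120],[0,0,0],-1],
    [[58.5,-2.5,155],[0,0,0],-1],
    [[58.5,-2.5,175],[0,0,0],-0.2],
    [[58.5,-2.5,182],[0,0,0],-0.2],
    [[58.5,-2.5,182],[0,0,0],-0.2],
    [[58.5,-2.5,182],[0,0,0],-0.2],
    [[58.5,-2.5,182],[0,0,0],-0.2],
  ],
)

```text
t: 12.1
ee_pos: [0.4431, -0.0278, 0.0221]
orientation: [0.002, 0.706, 0.708, 0.001]
wrist_force: [0.6, 0.8, 0.7]
width: 0.0513
```

Run:
```python
from h import *
c=cams.camera("wrist"); o=bot.get_obs()
print(proj(c,[.442,-.0275,.021]),o["wrist_force"])
g=locate("wrist","fan",[(.058,0.01),(.058,.0125)],[.443,-.025],c)
go([.442,-.0275,.0135],0)
cv2.imwrite("pics/w8.png",c["img"][150:400,150:490,::-1])
```

```text
[321.41535297 252.73205999] [ 0.54817968 -0.86772117  0.489553  ]
fan p 0.79 uv [321.  235.4] xy [ 0.4419 -0.0271] area meas/model 28072 28720
pos [ 0.4427 -0.0276  0.0219] yaw 0.2 w 0.0515 t 12.2 j6 1.51
  shift [0.2, -0.7, 8.4] turn [0.2, 0.0, 0.2]
```

View pics/w8.png

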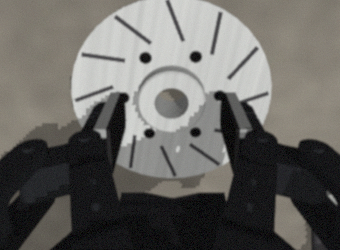

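The bore shows at (322,252), exactly where predicted, and the jaws straddle the hub.

Call:
send_rows(
  increments=[
    [[0,-0.5,4],[0,0,0],-0.2],
    [[0,-0.5,8],[0,0,0],-0.2],
    [[0,-0.5,8],[0,0,0],-0.2],
    [[0,-0.5,8],[0,0,0],1],
    [[0,-0.5,8],[0,0,0],1],
    [[0,-0.5,8],[0,0,0],1],
    [[0,-0.5,8],[0,0,0],1],
    [[0,-0.5,8],[0,0,0],1],
  ],
  force=90,
)

```text
t: 13.0
ee_pos: [0.4421, -0.0276, 0.0146]
orientation: [0.002, 0.706, 0.708, 0.001]
wrist_force: [-3.7, 1.2, 11.8]
width: 0.0336
```

Run:
```python
from h import *
o=bot.get_obs(); print(o["ee_pos"],o["width"],o["wrist_force"]); go([.624,-.1585,.29],0)
```

```text
[ 0.44212449 -0.02761373  0.01460339] 0.033578405273060496 [-3.68227798  1.18792798 11.82755887]
pos [ 0.4421 -0.0276  0.0146] yaw 0.2 w 0.0336 t 13.0 j6 1.51
  shift [-131.7, 182.5, -274.6] turn [0.2, 0.0, 0.2]
```

Call:
send_rows(
  increments=[
    [[0,0,-30],[0,0,0],1],
    [[0,0,-75],[0,0,0],1],
    [[0,0,-120],[0,0,0],1],
    [[0,0,-165],[0,0,0],1],
    [[0,0,-210],[0,0,0],1],
    [[0,0,-250],[0,0,0],1],
    [[0,0,-275],[0,0,0],1],
    [[-30,45,-275],[0,0,0],1],
    [[-60,90,-275],[0,0,0],1],
    [[-90,130,-275],[0,0,0],1],
    [[-120,165,-275],[0,0,0],1],
    [[-132,182.5,-275],[0,0,0],1],
    [[-132,182.5,-275],[0,0,0],1],
    [[-132,182.5,-275],[0,0,0],1],
    [[-132,182.5,-275],[0,0,0],1],
  ],
)

```text
t: 14.5
ee_pos: [0.6232, -0.1582, 0.2904]
orientation: [0.001, 0.706, 0.708, 0.001]
wrist_force: [0.6, -0.8, -1.4]
width: 0.0338
```

Run:
```python
from h import *
c=cams.camera("wrist"); o=bot.get_obs(); ee=o["ee_pos"]
print(ee,o["wrist_force"]); b=[ee[0],ee[1],ee[2]+.0064]; print("expect bore top",proj(c,b))
g=locate("wrist","fan",[(.058,ee[2]-.0046),(.058,ee[2]-.0021)],ee[:2],c); print("tip expect",proj(c,[.624,-.1585,.205]))
go([.624,-.1585,.205],0); s=cams.camera("scene"); u=proj(s,[.624,-.1585,.24]).astype(int)
f=lambda I,u,v,k:cv2.resize(I[v-50:v+50,u-65:u+65,::-1],None,fx=k,fy=k,interpolation=cv2.INTER_CUBIC)
cv2.imwrite("pics/p9.png",np.hstack([f(s["img"],u[0],u[1],3),f(c["img"],325,250,3)]))
```

```text
[ 0.62314124 -0.158036    0.29086233] [ 1.07248997  0.05498388 -2.28659514]
expect bore top [323.4607848  260.18447298]
fan p 0.75 uv [322.3 240.7] xy [ 0.6226 -0.1573] area meas/model 30607 31334
tip expect [323.80685347 204.6063856 ]
pos [ 0.6232 -0.158   0.2911] yaw 0.2 w 0.0333 t 14.6 j6 1.32
  shift [-0.4, 0.4, 86.1] turn [0.3, 0.0, 0.2]
```

View pics/p9.png

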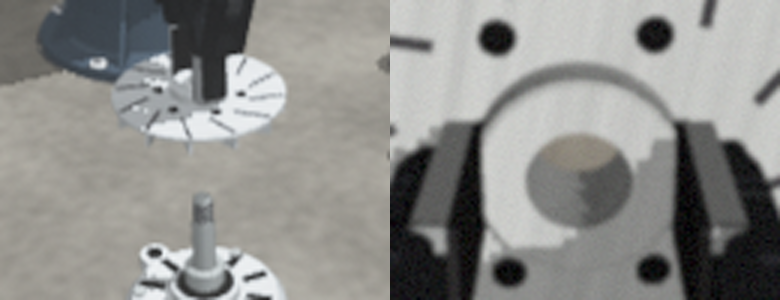

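The fan hangs level and centred over the shaft. I descend in two stages.

Call:
send_rows(
  increments=[
    [[-0.5,1,30],[0,0,0],1],
    [[-0.5,1,55],[0,0,0],1],
    [[-0.5,1,65],[0,0,0],1],
    [[-0.5,1,75],[0,0,0],1],
    [[-0.5,1,83],[0,0,0],1],
    [[-0.5,1,90],[0,0,0],1],
    [[-0.5,1,97],[0,0,0],1],
    [[-0.5,1,103],[0,0,0],1],
    [[-0.5,1,105],[0,0,0],1],
    [[-0.5,1,105],[0,0,0],1],
  ],
)

```text
t: 15.65
ee_pos: [0.6248, -0.1587, 0.186]
orientation: [0.002, 0.706, 0.709, 0.001]
wrist_force: [-0.1, -0.1, -1.6]
width: 0.0336
```

Call:
send_rows(
  increments=[
    [[0,-0.5,8],[0,0,0],1],
    [[0,-0.5,15],[0,0,0],1],
    [[0,-0.5,21],[0,0,0],1],
    [[0,-0.5,25],[0,0,0],1],
    [[0,-0.5,28],[0,0,0],1],
    [[0,-0.5,29.5],[0,0,0],1],
    [[0,-0.5,29.5],[0,0,0],1],
  ],
)

```text
t: 16.35
ee_pos: [0.6244, -0.1587, 0.1577]
orientation: [0.002, 0.706, 0.709, 0.002]
wrist_force: [-3.1, -0.0, 6.6]
width: 0.0338
```

Call:
send_rows(
  increments=[
    [[0,0,0.5],[0,0,0],1],
    [[0,0,0],[0,0,0],0],
    [[0,0,0],[0,0,0],0],
    [[0,0,0],[0,0,0],0],
    [[0,0,-1],[0,0,0],0],
    [[0,0,-30],[0,0,0],0],
    [[0,0,-75],[0,0,0],0],
    [[0,0,-115],[0,0,0],0],
    [[-30,0,-120],[0,0,0],-1],
    [[-64,0,-120],[0,0,0],-1],
    [[-64,0,-120],[0,0,0],-1],
    [[-64,0,-120],[0,0,0],-1],
  ],
)

```text
t: 17.55
ee_pos: [0.6238, -0.2232, 0.2774]
orientation: [0.002, 0.706, 0.708, 0.001]
wrist_force: [0.2, 0.5, 0.5]
width: 0.0854
```

Run:
```python
from h import *
c=cams.camera("wrist"); o=bot.get_obs(); print(o["ee_pos"])
locate("wrist","fan",[(.058,.153),(.058,.1555)],[.624,-.158],c)
locate("wrist","fan",[(.058,.156),(.058,.1585)],[.624,-.158],c)
print("tip",proj(c,[.6238,-.1585,.205]),"hub",proj(c,[.6238,-.1585,.164]))
s=cams.camera("scene"); u=proj(s,[.624,-.1585,.17]).astype(int)
f=lambda I,u,v,k:cv2.resize(I[v-50:v+50,u-65:u+65,::-1],None,fx=k,fy=k,interpolation=cv2.INTER_CUBIC)
cv2.imwrite("pics/p10.png",np.hstack([f(s["img"],u[0],u[1],3),f(c["img"],325,120,3)]))
go([.6,.1,.29],68); go([.43,.311,.20],68)
```

```text
[ 0.62383806 -0.22248139  0.27745072]
fan p 0.77 uv [322.8 117.3] xy [ 0.624  -0.1589] area meas/model 13804 14041
fan p 0.77 uv [322.8 117.3] xy [ 0.624  -0.1588] area meas/model 13804 14363
tip [322.97833154 125.0265324 ] hub [322.67734586 122.08337408]
pos [ 0.624  -0.2217  0.2777] yaw 0.3 w 0.0856 t 17.8 j6 1.22
  shift [321.8, -22.4, -12.7] turn [0.2, 0.2, -67.7]
pos [ 0.624  -0.2217  0.2777] yaw 0.3 w 0.0856 t 17.8 j6 1.22
  shift [533.7, -191.8, 76.3] turn [0.2, 0.2, -67.7]
```

View pics/p10.png

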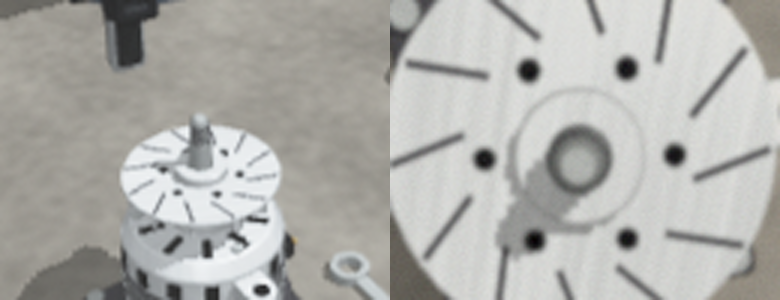

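The fan is seated: (0.6240, -0.1589), level, blades down. Next is the pulley farthest from the base, at about (0.43, 0.31).

Call:
send_rows(
  increments=[
    [[45,-18,0],[0,0,0],-1],
    [[90,-36,0],[0,0,0],-1],
    [[135,-54,0],[0,0,0],-1],
    [[180,-72,0],[0,0,0],-1],
    [[225,-90,0],[0,0,0],-1],
    [[270,-110,10],[0,0,0],-1],
    [[315,-130,20],[0,0,0],-1],
    [[360,-150,40],[0,0,0],-1],
    [[405,-170,55],[0,0,0],-1],
    [[450,-188,70],[0,0,0],-1],
    [[472,-194,77],[0,0,0],-1],
    [[472,-194,77],[0,0,0],-1],
    [[472,-194,77],[0,0,0],-1],
    [[472,-194,77],[0,0,0],-1],
  ],
)

```text
t: 19.15
ee_pos: [0.4282, 0.249, 0.1997]
orientation: [0.002, 0.705, 0.709, 0.002]
wrist_force: [-0.2, -0.2, 0.3]
width: 0.0855
```

Run:
```python
from h import *
c=cams.camera("wrist"); o=bot.get_obs(); print(o["ee_pos"])
cv2.imwrite("pics/p11.png",c["img"][:,:,::-1])
g=locate("wrist","pulley",[(.031,0),(.031,.023)],[.43,.311],c); print(g,proj(c,[*g,.023]))
go([*g,.03],0)
```

```text
[0.42842374 0.24872097 0.19972237]
pulley p 0.98 uv [217.2 150.5] xy [0.3102 0.2777] area meas/model 2703 2787
pulley p 0.95 uv [292.5 225.2] xy [0.3924 0.187 ] area meas/model 2196 2219
pulley p 0.89 uv [323.  122.6] xy [0.4289 0.309 ] area meas/model 2692 2724
pulley p 0.84 uv [130.1 152.9] xy [0.2114 0.2743] area meas/model 3059 3092
[0.42888263 0.30902502] [323.00255007 123.52078199]
pos [0.4285 0.2486 0.1997] yaw 0.2 w 0.0851 t 19.2 j6 2.09
  shift [60.5, -0.4, 169.7] turn [0.3, 0.0, 0.2]
```

View pics/p11.png

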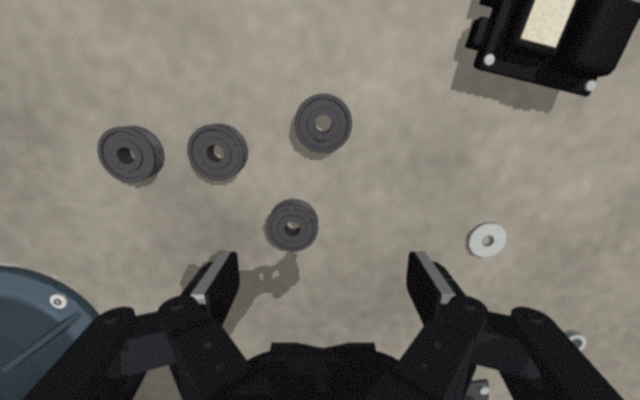

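The target pulley is at (323,123), range 0.53 m. The others, at (217,150), (292,225) and (130,153), are nearer, so this is the right one.

Call:
send_rows(
  increments=[
    [[30,0,40],[0,0,0],-1],
    [[60.5,-0.5,80],[0,0,0],-1],
    [[60.5,-0.5,120],[0,0,0],-1],
    [[60.5,-0.5,155],[0,0,0],-1],
    [[60.5,-0.5,170],[0,0,0],-1],
    [[60.5,-0.5,170],[0,0,0],-1],
    [[60.5,-0.5,170],[0,0,0],-1],
    [[60.5,-0.5,170],[0,0,0],-1],
  ],
)

```text
t: 20.05
ee_pos: [0.43, 0.3092, 0.0311]
orientation: [0.002, 0.706, 0.708, 0.003]
wrist_force: [-0.8, -0.5, -0.4]
width: 0.0856
```

Run:
```python
from h import *
c=cams.camera("wrist")
g=locate("wrist","pulley",[(.031,0),(.031,.023)],[.429,.309],c); go([*g,.003],0)
```

```text
pulley p 0.87 uv [131.  276.9] xy [0.3095 0.2826] area meas/model 7319 9543
pulley p 0.77 uv [256.4 351.1] xy [0.3841 0.2233] area meas/model 184 7295
pulley p 0.71 uv [ 19.6 286.5] xy [0.2373 0.2753] area meas/model 3215 10458
pulley p 0.63 uv [321.  239.6] xy [0.4287 0.3095] area meas/model 8916 9060
pos [0.4298 0.3093 0.0311] yaw 0.2 w 0.0854 t 20.1 j6 2.19
  shift [0.1, -1.2, 28.1] turn [0.4, -0.0, 0.2]
```

Call:
send_rows(
  increments=[
    [[0,-1,14],[0,0,0],-1],
    [[0,-1,28],[0,0,0],-1],
    [[0,-1,28],[0,0,0],-1],
    [[0,-1,28],[0,0,0],-1],
    [[0,-1,28],[0,0,0],1],
    [[0,-1,28],[0,0,0],1],
    [[0,-1,28],[0,0,0],1],
    [[0,-1,28],[0,0,0],1],
    [[0,-1,28],[0,0,0],1],
  ],
  force=70,
)

```text
t: 21.05
ee_pos: [0.4295, 0.3098, 0.0047]
orientation: [0.003, 0.706, 0.708, 0.004]
wrist_force: [-1.7, -2.0, 13.5]
width: 0.0604
```

Run:
```python
from h import *
c=cams.camera("wrist")
g=locate("wrist","pulley",[(.031,0),(.031,.023)],[.429,.309],c); go([.624,-.1587,.27],0)
```

```text
pulley p 0.82 uv [102.  310.4] xy [0.3092 0.279 ] area meas/model 11564 13014
pulley p 0.76 uv [322.4 263. ] xy [0.429  0.3093] area meas/model 11962 12429
pulley p 0.54 uv [  4.1 316.1] xy [0.2548 0.2751] area meas/model 326 14165
pos [0.4296 0.3098 0.0047] yaw 0.2 w 0.0611 t 21.1 j6 2.19
  shift [-468.5, 195.6, -264.4] turn [0.5, -0.1, 0.2]
```

Call:
send_rows(
  increments=[
    [[0,0,-45],[0,0,0],1],
    [[0,0,-90],[0,0,0],1],
    [[0,0,-135],[0,0,0],1],
    [[0,0,-180],[0,0,0],1],
    [[0,0,-225],[0,0,0],1],
    [[-20,10,-265],[0,0,0],1],
    [[-65,28,-265],[0,0,0],1],
    [[-110,47,-265],[0,0,0],1],
    [[-155,66,-265],[0,0,0],1],
    [[-200,85,-265],[0,0,0],1],
    [[-245,104,-265],[0,0,0],1],
    [[-290,123,-265],[0,0,0],1],
    [[-335,142,-265],[0,0,0],1],
    [[-380,160,-265],[0,0,0],1],
    [[-425,178,-265],[0,0,0],1],
    [[-460,193,-265],[0,0,0],1],
    [[-468.5,195.5,-265],[0,0,0],1],
    [[-468.5,195.5,-265],[0,0,0],1],
    [[-468.5,195.5,-265],[0,0,0],1],
    [[-468.5,195.5,-265],[0,0,0],1],
  ],
)

```text
t: 23.15
ee_pos: [0.6235, -0.1573, 0.2709]
orientation: [0.002, 0.706, 0.709, 0.004]
wrist_force: [-0.3, -0.5, -3.4]
width: 0.0602
```

Run:
```python
from h import *
c=cams.camera("wrist"); ee=bot.get_obs()["ee_pos"]; print(ee)
z=ee[2]-.0047
g=locate("wrist","pulley",[(.031,z),(.031,z+.023)],ee[:2],c); go([ee[0]+.624-g[0],ee[1]-.1587-g[1],.1687],0)
go([.624,-.1587,.1687],0)
```

```text
[ 0.62359414 -0.1572485   0.27103821]
pulley p 0.93 uv [322.4 262.8] xy [ 0.6229 -0.1575] area meas/model 12058 12459
pos [ 0.6237 -0.1573  0.2711] yaw 0.3 w 0.0599 t 23.2 j6 1.32
  shift [-1.4, -0.0, 102.4] turn [0.6, -0.1, 0.3]
pos [ 0.6237 -0.1573  0.2711] yaw 0.3 w 0.0599 t 23.2 j6 1.32
  shift [-1.6, -0.7, 102.4] turn [0.6, -0.1, 0.3]
```

Call:
send_rows(
  increments=[
    [[-1.5,0,0],[0.5,0,0],1],
    [[-1.5,0,30],[0.5,0,0],1],
    [[-1.5,0,50],[0.5,0,0],1],
    [[-1.5,0,58],[0.5,0,0],1],
    [[-1.5,0,66],[0.5,0,0],1],
    [[-1.5,0,73],[0.5,0,0],1],
    [[-1.5,0,80],[0.5,0,0],1],
    [[-1.5,0,85],[0.5,0,0],1],
    [[-1.5,0,85],[0.5,0,0],1],
  ],
)

```text
t: 24.15
ee_pos: [0.6243, -0.1586, 0.1856]
orientation: [-0.001, 0.705, 0.709, 0.001]
wrist_force: [-0.4, 1.1, -4.1]
width: 0.06
```

Call:
send_rows(
  increments=[
    [[0,0,4],[0,0,0],1],
    [[0,0,8],[0,0,0],1],
    [[0,0,12],[0,0,0],1],
    [[0,0,15],[0,0,0],1],
    [[0,0,17],[0,0,0],1],
    [[0,0,17.5],[0,0,0],1],
    [[0,0,17.5],[0,0,0],1],
  ],
)

```text
t: 24.85
ee_pos: [0.6245, -0.1586, 0.1689]
orientation: [-0.0, 0.705, 0.709, 0.001]
wrist_force: [-2.3, 0.8, 5.1]
width: 0.0597
```

Call:
send_rows(
  increments=[
    [[0,0,0.5],[0,0,0],1],
    [[0,0,0],[0,0,0],-0.6],
    [[0,0,0],[0,0,0],-0.9],
    [[0,0,0],[0,0,0],-0.9],
    [[0,0,-1],[0,0,0],-0.9],
    [[0,0,-30],[0,0,0],-0.9],
    [[0,0,-75],[0,0,0],-0.9],
    [[0,0,-112],[0,0,0],-1],
    [[-30,0,-115],[0,0,0],-1],
    [[-64,0,-115],[0,0,0],-1],
    [[-64,0,-115],[0,0,0],-1],
    [[-64,0,-115],[0,0,0],-1],
  ],
)

```text
t: 26.05
ee_pos: [0.6245, -0.2235, 0.2833]
orientation: [-0.0, 0.706, 0.708, 0.001]
wrist_force: [-1.1, -0.5, 0.2]
width: 0.0855
```

Run:
```python
from h import *
c=cams.camera("wrist"); o=bot.get_obs(); print(o["ee_pos"])
locate("wrist","pulley",[(.031,.164),(.031,.187)],[.624,-.158],c)
go([.642,.105,.25],0)
s=cams.camera("scene"); u=proj(s,[.624,-.1585,.17]).astype(int)
f=lambda I,u,v,k:cv2.resize(I[v-50:v+50,u-65:u+65,::-1],None,fx=k,fy=k,interpolation=cv2.INTER_CUBIC)
cv2.imwrite("pics/p12.png",np.hstack([f(s["img"],u[0],u[1],3),f(c["img"],325,120,3)]))
```

```text
[ 0.62445725 -0.22277048  0.28340276]
pulley p 0.72 uv [322.3 122.4] xy [ 0.6236 -0.1592] area meas/model 4681 4854
pos [ 0.6245 -0.2223  0.2835] yaw 0.3 w 0.0853 t 26.1 j6 1.22
  shift [327.1, 19.0, 34.3] turn [0.1, -0.1, 0.3]
```

View pics/p12.png

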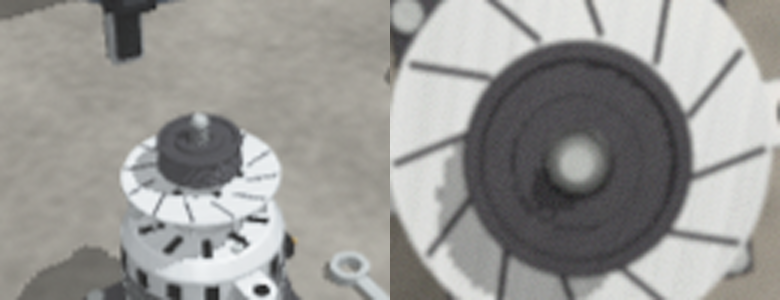

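The pulley is seated and level at (0.6236, -0.1592). Next is the washer.

Call:
send_rows(
  increments=[
    [[45,3,0],[0,0,0],-1],
    [[90,6,0],[0,0,0],-1],
    [[135,9,0],[0,0,0],-1],
    [[180,12,0],[0,0,0],-1],
    [[225,14,20],[0,0,0],-1],
    [[270,17,50],[0,0,0],-1],
    [[310,19,75],[0,0,0],-1],
    [[327,19,84],[0,0,0],-1],
    [[327,19,84],[0,0,0],-1],
    [[327,19,84],[0,0,0],-1],
    [[327,19,84],[0,0,0],-1],
  ],
)

```text
t: 27.3
ee_pos: [0.6424, 0.1043, 0.2016]
orientation: [0.0, 0.706, 0.709, 0.002]
wrist_force: [-0.1, -1.0, 1.0]
width: 0.0853
```

Run:
```python
from h import *
c=cams.camera("wrist"); ee=bot.get_obs()["ee_pos"]; print(ee)
g=locate("wrist","washer",[(.024,0),(.024,.006)],[.642,.166],c)
if g is not None: go([*g,.025],0)
```

```text
[0.64249886 0.10404883 0.2016173 ]
washer p 0.96 uv [321.4 123.3] xy [0.6409 0.1636] area meas/model 1409 1452
pos [0.6425 0.104  0.2015] yaw 0.2 w 0.0857 t 27.4 j6 1.73
  shift [59.2, -1.9, 176.7] turn [0.2, -0.1, 0.2]
```

Call:
send_rows(
  increments=[
    [[30,-1,40],[0,0,0],-1],
    [[59,-2,80],[0,0,0],-1],
    [[59,-2,120],[0,0,0],-1],
    [[59,-2,155],[0,0,0],-0.6],
    [[59,-2,176],[0,0,0],-0.6],
    [[59,-2,176],[0,0,0],-0.6],
    [[59,-2,176],[0,0,0],-0.6],
    [[59,-2,176],[0,0,0],-0.6],
  ],
)

```text
t: 28.2
ee_pos: [0.6422, 0.1631, 0.0277]
orientation: [0.001, 0.706, 0.708, 0.003]
wrist_force: [0.0, -0.8, 0.2]
width: 0.068
```

Run:
```python
from h import *
c=cams.camera("wrist"); ee=bot.get_obs()["ee_pos"]
g=locate("wrist","washer",[(.024,0),(.024,.006)],[.641,.1636],c)
if g is not None: go([*g,0.0],0)
```

```text
washer p 0.8 uv [320.9 233.2] xy [0.6409 0.1641] area meas/model 4300 4479
pos [0.642  0.1634 0.0276] yaw 0.2 w 0.068 t 28.3 j6 1.82
  shift [0.6, -1.3, 27.6] turn [0.3, -0.2, 0.2]
```

Call:
send_rows(
  increments=[
    [[0.5,-1.3,14],[0.3,0,0],-0.6],
    [[0.5,-1.3,24],[0.3,0,0],-0.6],
    [[0.5,-1.3,28],[0.3,0,0],-0.6],
    [[0.5,-1.3,28],[0.3,0,0],-0.6],
    [[0.5,-1.3,28],[0.3,0,0],0.2],
    [[0.5,-1.3,28],[0.3,0,0],1],
    [[0.5,-1.3,28],[0.3,0,0],1],
    [[0.5,-1.3,28],[0.3,0,0],1],
    [[0.5,-1.3,28],[0.3,0,0],1],
    [[0.5,-1.3,28],[0.3,0,0],1],
  ],
  force=60,
)

```text
t: 29.3
ee_pos: [0.641, 0.164, 0.0004]
orientation: [-0.001, 0.706, 0.708, 0.002]
wrist_force: [-2.5, -0.0, 5.9]
width: 0.0448
```

Run:
```python
from h import *
c=cams.camera("wrist"); o=bot.get_obs(); print(o["wrist_force"],o["width"])
g=locate("wrist","washer",[(.024,0),(.024,.006)],[.641,.1636],c); go([.624,-.159,.26],0)
```

```text
[-2.47832953 -0.0980978   5.60972547] 0.044737667634771834
washer p 0.65 uv [322.5 255.2] xy [0.6405 0.1642] area meas/model 5558 6008
pos [6.411e-01 1.640e-01 4.000e-04] yaw 0.2 w 0.045 t 29.4 j6 1.82
  shift [-322.1, -17.8, -260.7] turn [0.1, -0.2, 0.2]
```

Call:
send_rows(
  increments=[
    [[0,0,-40],[0,0,0],1],
    [[0,0,-85],[0,0,0],1],
    [[0,0,-130],[0,0,0],1],
    [[0,0,-175],[0,0,0],1],
    [[0,0,-220],[0,0,0],1],
    [[-20,-2,-260],[0,0,0],1],
    [[-65,-4,-260],[0,0,0],1],
    [[-110,-7,-260],[0,0,0],1],
    [[-155,-9,-260],[0,0,0],1],
    [[-200,-11,-260],[0,0,0],1],
    [[-245,-14,-260],[0,0,0],1],
    [[-290,-16,-260],[0,0,0],1],
    [[-315,-18,-260],[0,0,0],1],
    [[-322,-18,-260],[0,0,0],1],
    [[-322,-18,-260],[0,0,0],1],
    [[-322,-18,-260],[0,0,0],1],
  ],
)

```text
t: 31.0
ee_pos: [0.6239, -0.158, 0.2594]
orientation: [-0.001, 0.706, 0.708, 0.002]
wrist_force: [-0.3, 0.2, -1.3]
width: 0.0448
```

Run:
```python
from h import *
c=cams.camera("wrist"); o=bot.get_obs(); ee=o["ee_pos"]; z=ee[2]-.0004; print(o["wrist_force"],o["width"])
g=locate("wrist","washer",[(.024,z),(.024,z+.006)],ee[:2],c); go([ee[0]+.624-g[0],ee[1]-.1588-g[1],.1874],0)
go([.624,-.1588,.1874],0)
```

```text
[ 0.11338658  1.18548319 -0.4917705 ] 0.04489770002589381
washer p 0.71 uv [323. 194.] xy [ 0.6235 -0.1233] area meas/model 12415 7143
washer p 0.67 uv [322.6 255.3] xy [ 0.6235 -0.1579] area meas/model 5571 6013
pos [ 0.624  -0.1575  0.2594] yaw 0.3 w 0.0448 t 31.1 j6 1.32
  shift [-1.3, 0.4, 72.0] turn [0.1, -0.2, 0.3]
pos [ 0.624  -0.1575  0.2594] yaw 0.3 w 0.0448 t 31.1 j6 1.32
  shift [-1.6, -0.1, 72.0] turn [0.1, -0.2, 0.3]
```

Call:
send_rows(
  increments=[
    [[-1.5,0,15],[0,0,0],1],
    [[-1.5,0,30],[0,0,0],1],
    [[-1.5,0,42],[0,0,0],1],
    [[-1.5,0,50],[0,0,0],1],
    [[-1.5,0,56],[0,0,0],1],
    [[-1.5,0,60],[0,0,0],1],
    [[-1.5,0,62],[0,0,0],1],
    [[-1.5,0,62],[0,0,0],1],
  ],
)

```text
t: 31.9
ee_pos: [0.6241, -0.1588, 0.1975]
orientation: [-0.001, 0.705, 0.709, 0.002]
wrist_force: [-0.5, -0.2, -0.8]
width: 0.0449
```

Free so far, with the washer over the thread tip. I go on down.

Call:
send_rows(
  increments=[
    [[0,0,3],[0,0,0],1],
    [[0,0,6],[0,0,0],1],
    [[0,0,8],[0,0,0],1],
    [[0,0,9.5],[0,0,0],1],
    [[0,0,10.5],[0,0,0],1],
    [[0,0,10.5],[0,0,0],1],
  ],
)

```text
t: 32.5
ee_pos: [0.6241, -0.1588, 0.1874]
orientation: [-0.001, 0.705, 0.709, 0.002]
wrist_force: [-2.3, -0.3, 2.7]
width: 0.0448
```

Call:
send_rows(
  increments=[
    [[0,0,0.5],[0,0,0],1],
    [[0,0,0],[0,0,0],0],
    [[0,0,0],[0,0,0],-0.6],
    [[0,0,0],[0,0,0],-0.6],
    [[0,0,-1],[0,0,0],-0.6],
    [[0,0,-30],[0,0,0],-0.6],
    [[0,0,-75],[0,0,0],-0.6],
    [[0,0,-95],[0,0,0],-1],
    [[-30,0,-95],[0,0,0],-1],
    [[-64,0,-95],[0,0,0],-1],
    [[-64,0,-95],[0,0,0],-1],
    [[-64,0,-95],[0,0,0],-1],
  ],
)

```text
t: 33.7
ee_pos: [0.6241, -0.2237, 0.2818]
orientation: [-0.001, 0.706, 0.708, 0.002]
wrist_force: [0.2, 1.4, -0.1]
width: 0.0854
```

Run:
```python
from h import *
c=cams.camera("wrist"); o=bot.get_obs(); print(o["ee_pos"],o["wrist_force"])
locate("wrist","washer",[(.024,.187),(.024,.193)],[.624,-.158],c)
locate("wrist","fan",[(.058,.153),(.058,.1555)],[.624,-.158],c)
s=cams.camera("scene"); u=proj(s,[.624,-.1585,.17]).astype(int)
f=lambda I,u,v,k:cv2.resize(I[v-50:v+50,u-65:u+65,::-1],None,fx=k,fy=k,interpolation=cv2.INTER_CUBIC)
cv2.imwrite("pics/p13.png",np.hstack([f(s["img"],u[0],u[1],3),f(c["img"],325,120,3)]))
```

```text
[ 0.62410484 -0.22300518  0.28192839] [0.3096501  1.18300815 0.11492142]
washer p 0.63 uv [322.6 122.8] xy [ 0.6235 -0.1587] area meas/model 3106 3099
fan p 0.93 uv [323.2 117.2] xy [ 0.6241 -0.1588] area meas/model 13474 13563
```

View pics/p13.png

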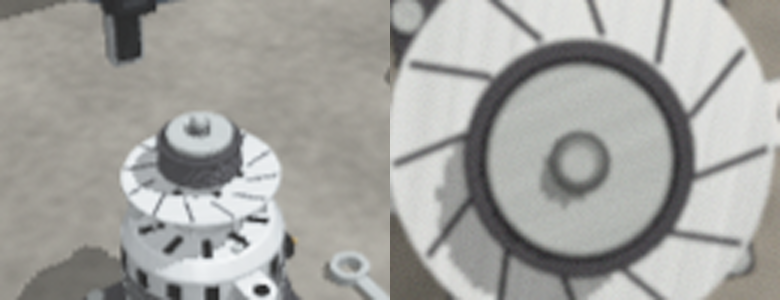

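The washer lies flat on the pulley and concentric with the shaft tip, and the gripper is clear. I hand the job in.

```bash
python3 -c "
from bench import bot; bot.close_job()"
```

```text
the job is handed in; nothing more can be done
```

I fitted the spacer, the fan (blades down), the pulley and the washer over the shaft in that order. The pulley was the one farthest from the base. Each part was lowered to its expected home height and released, and I handed the job in at about 34 s; it reports no verdict.

- **Position:** after release, the camera put each part within about 1 mm of the shaft axis I had estimated, roughly (0.624, -0.159). The limit is 4 mm.
- **Height:** the fan, pulley and washer showed light contact forces (about 3 to 7 N) at their expected heights. The spacer showed no clear contact force at its expected height; I pressed about 1 mm further, and the pictures show it concentric on the race.
- **Last look:** the stack looked level and the gripper was open and clear of it. I did not re-measure the spanner, regulator or fuse box, but the arm did not come near them at bench height.
- **Disagreement:** the finger opening read 2 to 4 mm less than each part's size in every grip. Nothing slipped, so I took it as give in the fingers.

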